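Seat a microplate under the hold-down spring of a plate shaker

ROBOT

A 6-joint arm with a two-finger parallel gripper is mounted at the origin on the work surface. World frame = base frame: x ahead of the robot, y to its left, z up, the work surface at z = 0. Lengths are in mm, angles in rad, forces in N, time in s.
With the tool pointing down it reaches from about 300 to 775 mm from the base axis. Payload 14.6 kg.
Tool frame: the origin (TCP) lies between the finger pads; the fingertips stand 8 mm ahead of it and the grasp point (between the pads) lies 11 mm behind it; z points along the fingers, y is the direction in which the jaws open and shut (so a half turn about z gives the same grasp; the last joint's range is limited). The gripper opens to 94 mm and grips with 3 to 60 N. Pads are 16 mm wide; open, the fingers measure 119 mm over their backs; the gripper's body (75 mm by 177 mm) begins 78 mm behind the grasp point.
Start: joints at [1.142, 0.3, 1.521, -0, 1.321, -0.067], TCP at [194.674, 514.384, 185.346] pointing down, gripper open.
Joint ranges: [-3.03, 3.03], [-0.79, 2.21], [0.23, 2.52], [-1.04, 4.18], [0, 3.07], [-2.55, 2.55]. Speed limits (rad/s): [2.22, 2.22, 2.57, 3.14, 3.14, 3.14].

INTERFACE

Orientations are given as [roll, pitch, yaw] about the fixed x, y, z axes, in that order (R = Rz(yaw) Ry(pitch) Rx(roll)).
In Python, from cell import manip gives the robot as it stands. The module is installed in compiled form; this text tells all that it offers.
- The arm moves only by the tool send_rows, never from a script. Its argument "series" is a list that holds one entry, the list of rows, each a list of 5 numbers: the opening, from 0 (shut) to 1 (fully open), then the shift along the tool's x, y, z in mm, then the turn about the tool's z in degrees. In form: [[[gripper, dx, dy, dz, roll], ...]]. A call has 1 to 10 rows; each row is the pose to reach, as a shift and turn from the pose commanded when the call began, along the tool's axes at that moment; what a row does not reach only later rows make up. A row lasts 1/10 s, in which the tool goes at most 50 mm and 8.59 degrees, less where a joint would pass 70% of its speed; a pose out of reach is approached as far as the arm can. A call with a gripper value outside its range is refused whole. The fingers move at their own pace and stop on an object; "newtons" is the grip in N (left out, the last holds). Time passes only in rows, so rows that repeat a pose let the fingers close. It gives the time, the measured TCP pose, the force and the opening at its end, in the units of the state.
- manip.read_state(): the state, without advancing time (a new reading comes with each control period).
- manip.camera(name): name is "scene" or "top"; returns a dict with "img" (480x640x3 uint8, red, green, blue), "vfov" (degrees; the focal length in pixels is half the picture's height over the tangent of half this angle, whatever the lens; pixels are square), "cx", "cy" (the principal point, pixels), "pose" (4x4, takes a point from camera to world coordinates). Camera axes: x right, y down, z forward; pixel columns grow to the right and rows downward; lengths in mm; the calibration is good to about 2 mm. A picture is of the moment at which its call begins. There is no depth.
- manip.sign_off(): hands the job in, once; it reports no verdict.
Trained networks look in a picture, given as the dict that the camera call returned (one of the last four; its "shot" number tells which), for a name from the list of things; names that differ only in an ending like _2 or _b are one class to them, and where a whole thing is asked for, a point or a joint stands for the part that bears it (a point fixed in the world has none). Each returns a list of dicts, best first, with "conf" (0 to 1); they miss things now and then, are a little off and sometimes report something else, mostly with a low value. They report only what shows in the picture. A call takes as long as a camera call. They do not tell look-alikes from the thing itself.
- manip.find_in(target, picture): "rect" ([left, top, width, height] in pixels, round what is visible of it).
- manip.silhouettes(target, picture): "pixels" (480x640 bool, what is visible of it) and "rect" ([left, top, width, height] in pixels, round what is visible of it).
The state is a dict: "clock": time; "joints": joint angles; "qd": joint speeds; "effort": joint torques, N m; "eef_pos": TCP position; "eef_rot": TCP orientation; "wrist_force": force on the tool from outside, world axes, zero at the start; "moment": the same for the moment, N m; "finger_gap": finger opening in mm.
Only numpy, scipy, OpenCV 4.12 (cv2) and the standard library are available. Lean on these libraries where they do the work, as an engineer would, in place of code of your own. Each camera call takes 0.05 s, during which the arm holds its last target. There are 200 camera calls.

TASK

Load the lidded microplate into the shaker: with the fingertips on its lid, press the plate firmly down onto the sprung bed and, keeping it pressed, slide it in under the bar and the brass hold-down spring until it is fully home against the back stop. Then let go and leave it there. Do not pick the plate up, and do not disturb the bottle, the beaker or the pink tube rack standing nearby.

Things in the scene. Friction and masses are not known exactly. Their poses are not given: they have to be found in the camera images.
- shaker: Microplate shaker, white housing 170 mm wide, fixed to the bench; its control panel reaches to x -225 mm. Origin on the bench top, straight below the centre of a fully seated plate. x (level) is the loading direction, away from the control panel towards the back stop; y across, z up. Other entries give places in this frame.
- plate: White 96-well microplate with clear flat lid, one rigid piece, about 170 g: 127.8 mm long (its x, the loading direction), 85.5 wide, 16.5 high with lid. Origin: centre of its underside. Starts loose on the bed, short of the guide mouth, up to 3 degrees askew. On the unpressed bed its lid is 3.5 mm too high to pass under the bar. Lid grippy, underside slippery.
- bed (a joint): Travel of the grey sprung bed in m: 0 up at rest, 0.012 pressed right down. In the shaker's frame it is 84 mm wide, from x -150 to 64 mm, its top at z 91 mm at rest. It stays level wherever it is pressed. A finger on the lid needs about 9 N to press it 4 mm down, where the plate only just clears the bar, and 15 N for 9 mm, a good depth for sliding.
- leaf (a joint): Lift of the brass leaf spring in rad: 0 with nothing under it, about 0.35 on the lid of a seated plate once let go. 50 mm wide, rooted under the bar, it slopes down and away to a nose at x 56, z 94 mm in the shaker's frame. On a plate pressed 9 mm down it bears with about 5 N and drags; 1 N per mm more as the plate rises. It then holds the seated plate about 4 mm below the bed's rest height.
- bar (a point): Middle of the top face of the fixed blue bar that crosses over the nest, at x 34, z 110 mm in the shaker's frame. The bar is 14 mm wide along x, 104 mm long across, its underside 104 mm above the bench.
- back_stop (a point): Middle of the top edge of the blue back stop's inner face, at x 64.4, z 100 mm in the shaker's frame; the plate's far end touches it when home.
- mouth (a point): Middle of the guide mouth, at x -26, z 91 mm in the shaker's frame. Here the flared blue guides stand 99 mm apart; they narrow to 88 mm at x 14 and run on parallel to the back stop, their tops at z 100 mm.
- bottle: Bystander: small glass bottle with an orange cap, 56 mm across, 115 mm high; origin at the centre of its base.
- beaker: Bystander: glass beaker, 60 mm across, 70 mm high; origin at the centre of its base.
- tube_rack: Bystander: pink microtube rack 85 x 55 mm, 29 mm high with the tube caps; origin at the centre of its base.
There are look-alikes about, which are no part of the job. Of the things like the plate, leave any that is green or orange; of the rest the larger one is meant.

How it is judged (in metres and radians):
On the way:
1. held down on the bed by the fingers, the plate goes in under the bar and starts to lift the spring (value of joint bed above 0.003 m and value of joint leaf above 0.03 rad and x of plate in the frame of shaker between -0.03 and -0.002 m and contact force between the fingers and plate above 1 N), for 0.02 s.
At the end, for the whole second after the job is handed in: The plate lies level in the guides with its far end within 3 mm of the back stop, the brass spring riding on its lid (lifted more than 0.2 rad) and holding it at least 2 mm below the bed's rest height, at rest (x of plate in the frame of shaker between -0.003 and 0.003 m and y of plate in the frame of shaker between -0.004 and 0.004 m and z of plate in the frame of shaker between 0.078 and 0.089 m and angle between the x axis of plate and the x axis of shaker, either way round below 0.04 rad and angle between plate's own z axis and vertical below 0.03 rad and value of joint leaf above 0.2 rad and linear speed of plate below 0.01 m/s); the robot touches nothing.
It fails at once if the plate is lifted off the bed or tipped (z of plate in the frame of shaker above 0.101 m or angle between plate's own z axis and vertical above 0.15 rad).
It fails at once if a bystander is disturbed (distance of any of bottle, beaker, tube_rack from where it was at the start of the episode above 0.02 m).
It also fails if it takes over 40 s, if anything falls off the work surface, if the arm or the gripper's body presses on something with over 40 N, if the wrist force passes 120 N, or if a joint passes its speed limit or range.

## Working session

There is one attempt and no reset: what is moved stays moved. The work goes in short steps, Python scripts to look and compute and a tool call to move; the robot and the scene stay as the last step left them, time stands still between calls to the robot, and variables do not carry over. Pictures are saved under pics/ and viewed, about 8 in all and at most 12, crops included, and the job is handed in when it is done.

Besides the shell and the picture viewer there is one more tool, called by a JSON object that holds its "fn" and its "kwargs". send_rows: Moves the arm, as the interface text tells. Its arguments: {"type":"object","properties":{"series":{"type":"array"},"newtons":{"type":"number"}},"required":["series"]}

```bash
mkdir -p pics; cat > h.py <<'E'
import numpy as np, cv2
from cell import manip
def K(p):
    f=p["img"].shape[0]/2/np.tan(np.radians(p["vfov"])/2); return f,p["cx"],p["cy"]
def onz(p,u,v,z):
    f,cx,cy=K(p); T=np.array(p["pose"]); d=T[:3,:3]@np.array([(u-cx)/f,(v-cy)/f,1]); o=T[:3,3]
    return o+d*(z-o[2])/d[2]
def proj(p,X):
    f,cx,cy=K(p); T=np.array(p["pose"]); c=T[:3,:3].T@(np.array(X,float)-T[:3,3]); return np.array([cx+f*c[0]/c[2],cy+f*c[1]/c[2]])
def ray(p,u,v):
    a=onz(p,u,v,0);b=onz(p,u,v,100);return a,b-a
def tri(p,a,q,b):
    o1,d1=ray(p,*a);o2,d2=ray(q,*b)
    s=np.linalg.lstsq(np.c_[d1,-d2],o2-o1,rcond=None)[0]
    x,y=o1+s[0]*d1,o2+s[1]*d2
    return (x+y)/2,np.linalg.norm(x-y)
def save(p,n,crop=None,s=1):
    im=cv2.cvtColor(p["img"],cv2.COLOR_RGB2BGR)
    if crop: l,t,w,h=crop; im=im[t:t+h,l:l+w]
    cv2.imwrite("pics/"+n,cv2.resize(im,None,fx=s,fy=s,interpolation=cv2.INTER_CUBIC))
E
python3 - <<'E'
from h import *
print(manip.read_state())
for n in("scene","top"):
    p=manip.camera(n); save(p,n+"1.png"); print(n,p["vfov"],p["cx"],p["cy"],np.round(p["pose"],3).tolist())
    for t in("plate","shaker","bar","bottle","beaker","tube_rack","bed","back_stop"):
        try: print(t,[(np.round(d["rect"]).tolist(),round(d["conf"],2)) for d in manip.find_in(t,p)][:4])
        except Exception as e: print(t,e)
E
```

```text
{'clock': 0.0, 'joints': array([ 1.14239089e+00,  3.00484916e-01,  1.52157155e+00, -1.97709768e-05,
        1.32069860e+00, -6.65882629e-02]), 'qd': array([ 1.06308656e-03,  8.62824161e-04,  1.21165459e-03,  9.18685041e-05,
       -1.20896642e-03, -2.18506501e-03]), 'effort': array([-1.21148416e-03, -5.31798899e+01, -3.52741599e+01,  7.08138035e-02,
        2.45516788e-02, -1.04431924e-04]), 'eef_pos': array([194.57011254, 514.13187866, 184.78279973]), 'eef_rot': array([-3.14043154e+00, -5.82380623e-05,  2.77978035e+00]), 'wrist_force': array([-0.33629098,  0.27750773,  1.05465774]), 'moment': array([ 0.05559925, -0.01941962, -0.02512436]), 'finger_gap': 93.91424365938016}
scene 46.19929303849194 317.7792666396745 239.35692694971735 [[-0.681, 0.458, -0.572, 1092.216], [0.733, 0.42, -0.535, 518.061], [-0.004, -0.784, -0.621, 663.759], [0.0, 0.0, 0.0, 1.0]]
plate [([259.0, 169.0, 84.0, 51.0], 0.83), ([147.0, 300.0, 98.0, 79.0], 0.7), ([357.0, 259.0, 55.0, 41.0], 0.65), ([436.0, 235.0, 48.0, 42.0], 0.63)]
shaker [([198.0, 191.0, 187.0, 108.0], 0.81)]
bar [([195.0, 181.0, 192.0, 114.0], 
[... 432 characters left out ...]
012, -0.162, -0.987, 858.363], [0.0, 0.0, 0.0, 1.0]]
plate [([245.0, 264.0, 35.0, 50.0], 0.92), ([307.0, 89.0, 51.0, 76.0], 0.88), ([205.0, 337.0, 53.0, 66.0], 0.84), ([348.0, 231.0, 54.0, 83.0], 0.78)]
shaker [([318.0, 176.0, 116.0, 193.0], 0.93)]
bar [([322.0, 180.0, 110.0, 190.0], 0.57)]
bottle [([448.0, 265.0, 42.0, 38.0], 0.72), ([347.0, 229.0, 57.0, 86.0], 0.51)]
beaker [([255.0, 194.0, 30.0, 38.0], 0.83), ([321.0, 177.0, 111.0, 193.0], 0.47)]
tube_rack [([452.0, 183.0, 53.0, 39.0], 0.72), ([369.0, 190.0, 32.0, 10.0], 0.46)]
bed [([349.0, 186.0, 58.0, 137.0], 0.88), ([368.0, 194.0, 32.0, 5.0], 0.74), ([319.0, 177.0, 112.0, 193.0], 0.36)]
back_stop [([318.0, 177.0, 114.0, 192.0], 0.92)]
```

View pics/scene1.png

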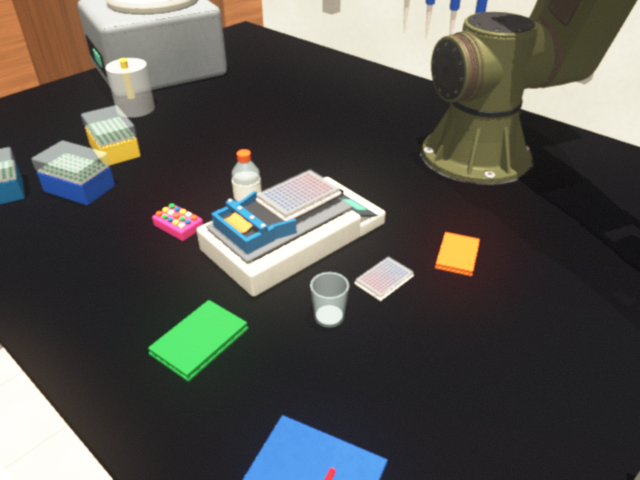

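View pics/top1.png

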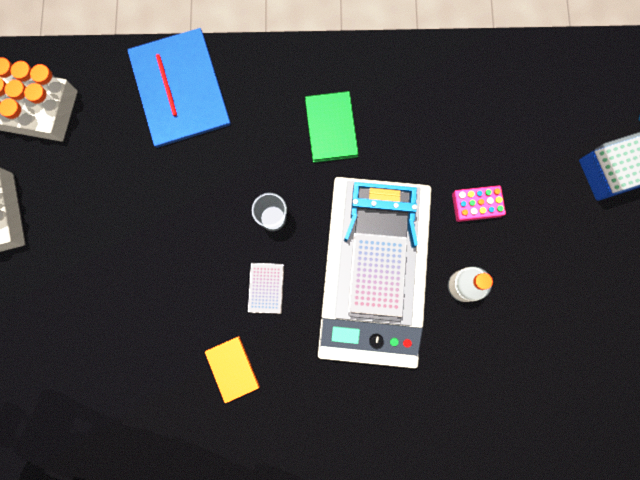

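The plate candidates in the top view are the white one on the shaker (378,275), a small white one (265,288), a green one (332,126) and an orange one (232,370). By the description I want the larger white one, on the shaker. I'll check it close up.

```bash
python3 - <<'E'
from h import *
p=manip.camera("top"); save(p,"top2.png",(310,170,130,200),3)
q=manip.camera("scene"); save(q,"scene2.png",(190,145,200,150),4)
for n,c in(("top",p),("scene",q)):
    for t in("plate","shaker"):
        for d in manip.silhouettes(t,c)[:4]:
            m=d["pixels"].astype(np.uint8); 
            if m.sum()<50: continue
            r=cv2.minAreaRect(cv2.findNonZero(m)); print(n,t,round(d["conf"],2),np.round(d["rect"]),np.round(cv2.boxPoints(r),1).tolist())
E
```

```text
top plate 0.91 [207. 335.  51.  68.] [[203.10000610351562, 350.70001220703125], [239.0, 336.20001220703125], [260.29998779296875, 388.5], [224.3000030517578, 403.1000061035156]]
top plate 0.78 [305.  89.  53.  76.] [[303.3999938964844, 95.9000015258789], [349.8999938964844, 90.19999694824219], [358.20001220703125, 157.89999389648438], [311.70001220703125, 163.60000610351562]]
top plate 0.69 [346. 228.  61.  86.] [[347.20001220703125, 313.29998779296875], [353.6000061035156, 231.89999389648438], [408.79998779296875, 236.3000030517578], [402.5, 317.6000061035156]]
top plate 0.61 [249. 266.  36.  50.] [[248.3000030517578, 311.3999938964844], [251.1999969482422, 262.8999938964844], [283.1000061035156, 264.79998779296875], [280.29998779296875, 313.29998779296875]]
top shaker 0.98 [316. 179. 115. 190.] [[316.20001220703125, 359.79998779296875], [332.29998779296875, 176.8000030517578], [434.8999938964844, 185.8000030517578], [418.79998779296875, 368.79998779296875]]
scene plate 0.9 [149. 300.  97.  82.] [[145.89999389648438, 349.5], [215.39999389648438, 287.6000061035156], [250.0, 326.5], [180.60000610351562, 388.3999938964844]]
scene plate 0.8 [436. 237.  48.  39.] [[433.8999938964844, 268.20001220703125], [442.5, 230.1999969482422], [479.79998779296875, 238.6999969482422], [471.20001220703125, 276.6000061035156]]
scene plate 0.75 [354. 260.  62.  38.] [[353.0, 280.29998779296875], [395.20001220703125, 248.60000610351562], [414.79998779296875, 274.70001220703125], [372.5, 306.3999938964844]]
scene plate 0.73 [256. 167.  85.  53.] [[253.5, 194.39999389648438], [327.1000061035156, 161.39999389648438], [342.5, 195.89999389648438], [268.8999938964844, 228.8000030517578]]
scene shaker 0.57 [198. 179. 186. 119.] [[186.1999969482422, 222.8000030517578], [343.29998779296875, 137.10000610351562], [389.5, 221.89999389648438], [232.39999389648438, 307.6000061035156]]
```

View pics/top2.png

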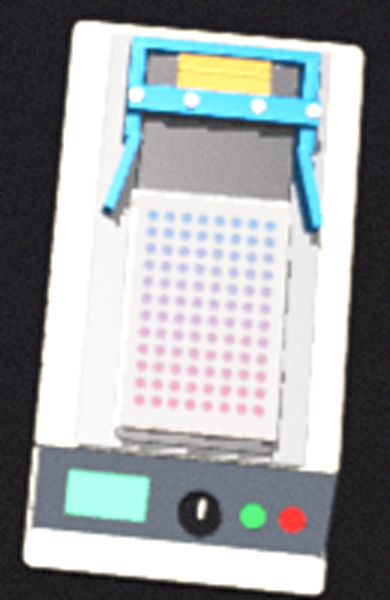

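View pics/scene2.png

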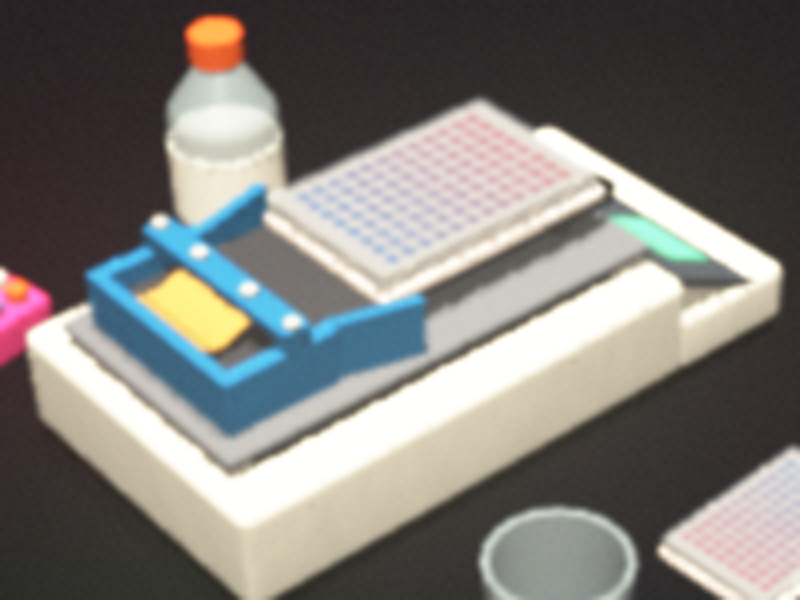

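The crops confirm the plate with its lid on the bed, front edge just short of the mouth, at about (352–405, 233–316) in the top view. Next I triangulate the corners, bolts and stop.

```bash
cat > m.py <<'E'
from h import *
p=manip.camera("top");q=manip.camera("scene")
T=lambda x,y:(310+x/3-.33,170+y/3-.33); S=lambda x,y:(190+x/4-.37,145+y/4-.37)
for n,a,b in [("FL",(139,190),(388,280)),("FR",(290,205),(268,195)),("BR",(276,440),(478,100)),("BL",(122,428),(608,183)),
  ("b1",(137,94),(291,321)),("b2",(192,100),(248,289)),("b3",(258,105),(200,251)),("b4",(315,109),(160,222)),
  ("hFL",(72,22),(240,525)),("hFR",(364,47),(35,345)),("hBR",(325,592),(545,130)),("hBL",(25,567),(778,268)),
  ("gL",(106,212),(424,300)),("gR",(317,228),(264,190))]:
    X,e=tri(p,T(*a),q,S(*b)); print(n,np.round(X,1),round(e,1), "topZ:",np.round(onz(p,*T(*a),{"F":107.5,"B":107.5,"b":112,"h":85,"g":100}[n[0]])[:2],1),"sceneZ:",np.round(onz(q,*S(*b),{"F":107.5,"B":107.5,"b":112,"h":85,"g":100}[n[0]])[:2],1))
for nm,X in(("bottle",(448+21,284)),):pass
for c,n in((p,"top"),(q,"scene")):
    for t,z in(("bottle",0),("beaker",0)):
        d=manip.find_in(t,c)[0]["rect"]; print(n,t,onz(c,d[0]+d[2]/2,d[1]+d[3]/2,55)[:2].round())
E
python3 m.py
```

```text
FL [566.5 -47.9 107. ] 3.7 topZ: [567.7 -49.3] sceneZ: [566.1 -45.7]
FR [ 558.1 -129.7  108.6] 0.5 topZ: [ 558.4 -130.1] sceneZ: [ 556.9 -130.8]
BR [ 434.2 -118.1  106.5] 1.1 topZ: [ 433.9 -117.5] sceneZ: [ 435.6 -117.5]
BL [439.6 -35.8  99.4] 4.8 topZ: [441.  -37.2] sceneZ: [447.7 -25.8]
b1 [618.9 -48.7 113.7] 1.0 topZ: [619.7 -49.2] sceneZ: [617.2 -50. ]
b2 [615.4 -78.4 113.2] 0.6 topZ: [615.9 -78.8] sceneZ: [614.2 -79.5]
b3 [ 611.7 -113.5  114. ] 1.4 topZ: [ 612.7 -114.3] sceneZ: [ 609.7 -115.1]
b4 [ 608.9 -143.7  113.6] 2.2 topZ: [ 610.  -144.9] sceneZ: [ 607.  -144.4]
hFL [677.7 -17.5  59.8] 2.6 topZ: [669.  -15.7] sceneZ: [695.6   3.7]
hFR [ 658.1 -184.4   54.3] 7.5 topZ: [ 652.  -179.7] sceneZ: [ 678.7 -145.1]
hBR [ 349.2 -153.5   35.7] 0.9 topZ: [ 354.3 -143.9] sceneZ: [ 407.3 -100.4]
hBL [365.6  13.9  36.8] 2.3 topZ: [368.7  14.7] sceneZ: [422.2  51.9]
gL [557.7 -32.2  99.1] 1.2 topZ: [557.1 -31.7] sceneZ: [558.9 -31.8]
gR [ 547.  -145.6   98.7] 0.4 topZ: [ 546.9 -145.5] sceneZ: [ 548.2 -143.9]
top bottle [ 484. -243.]
top beaker [618.  95.]
scene bottle [ 478. -255.]
scene beaker [632. 108.]
```

Shaker: origin ≈ (580,-93), yaw ≈ -5.7°. Plate: centre ≈ (500,-83), lid z ≈ 107.5, yaw about the same as the shaker's. That means a slide of about 81 mm. I'll press with the two fingertips 38 mm apart, slightly behind the plate centre, and move above it first.

{"fn": "send_rows", "kwargs": {"series": [[[0.4,-485,-454,35,-15],[0.4,-485,-454,35,-15],[0.4,-485,-454,35,-15],[0.4,-485,-454,35,-15],[0.4,-485,-454,35,-15],[0.4,-485,-454,35,-15],[0.4,-485,-454,35,-15],[0.4,-485,-454,35,-15],[0.4,-485,-454,35,-15],[0.4,-485,-454,35,-15]]], "newtons": 30}}

```text
clock: 2.5
eef_pos: [414.9, 65.2, 159.4]
eef_rot: [3.141, 0.001, 3.042]
wrist_force: [0.4, 0.1, -0.1]
finger_gap: 37.3
```

{"fn": "send_rows", "kwargs": {"series": [[[0.4,-87,-139,20,0],[0.4,-87,-139,20,0],[0.4,-87,-139,20,0],[0.4,-87,-139,20,0],[0.4,-87,-139,20,0],[0.4,-87,-139,20,0]]]}}

```text
clock: 3.1
eef_pos: [486.6, -78.9, 139.1]
eef_rot: [3.141, -0.0, 3.042]
wrist_force: [-0.6, 0.5, -0.1]
finger_gap: 37.7
```

```bash
python3 - <<'E'
from h import *
s=manip.read_state(); print(s["eef_pos"],s["eef_rot"],s["wrist_force"])
p=manip.camera("scene"); save(p,"scene3.png",(190,125,200,150),4)
E
```

```text
[486.64882529 -78.94286543 139.10146881] [ 3.14132203e+00 -4.55603893e-04  3.04168409e+00] [-0.59756837  0.5063237  -0.09761405]
```

View pics/scene3.png

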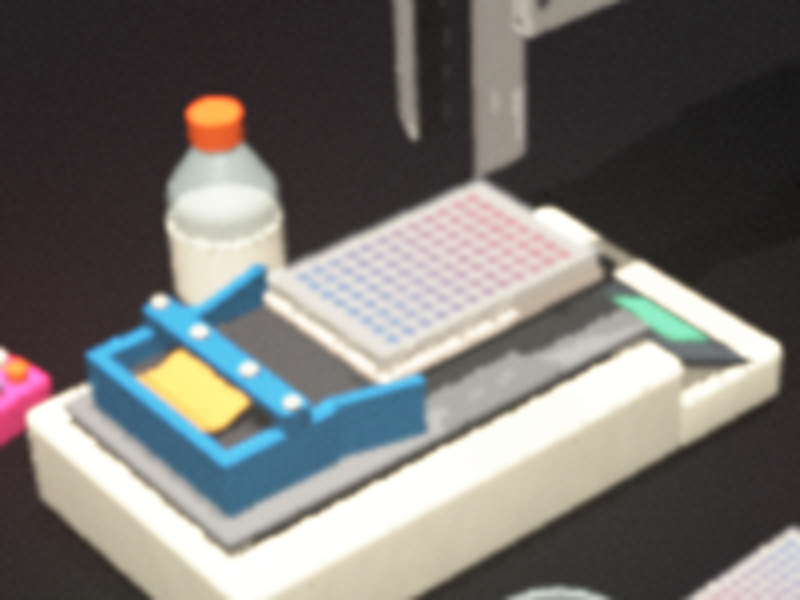

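The fingertips hover over the lid (tips at crop about (410,138) and (495,172)) and nothing has moved. Descending to feel for contact.

{"fn": "send_rows", "kwargs": {"series": [[[0.4,-1,-3,8,0],[0.4,-1,-3,16,0],[0.4,-1,-3,20,0],[0.4,-1,-3,22,0],[0.4,-1,-3,24,0],[0.4,-1,-3,26,0],[0.4,-1,-3,26,0]]]}}

```text
clock: 3.85
eef_pos: [487.7, -82.9, 112.9]
eef_rot: [3.142, -0.0, 3.042]
wrist_force: [0.1, -0.3, 0.1]
finger_gap: 37.8
```

{"fn": "send_rows", "kwargs": {"series": [[[0.4,0,0,1,0],[0.4,0,0,2,0],[0.4,0,0,3,0],[0.4,0,0,3,0]]]}}

```text
clock: 4.25
eef_pos: [487.7, -82.9, 110.0]
eef_rot: [3.142, -0.0, 3.042]
wrist_force: [-0.6, -0.0, -0.6]
finger_gap: 37.6
```

```bash
python3 - <<'E'
from h import *
s=manip.read_state(); print(s["eef_pos"],s["wrist_force"],s["effort"])
p=manip.camera("scene"); save(p,"scene4.png",(190,125,200,150),4)
R=487.7,-82.9
for y in(-19,19):print(proj(p,(R[0]+y*.099,R[1]+y*.995,102))-[190,125], proj(p,(R[0]+y*.099,R[1]+y*.995,107))-[190,125])
E
```

```text
[487.68864041 -82.87780233 109.99678479] [-0.64596652 -0.03182199 -0.61991252] [-2.31130914e-03 -4.74319053e+01 -3.20670748e+01 -2.38388730e-02
  2.87530554e-02  8.07135257e-05]
[106.44494081  60.8780526 ] [106.3680581   58.56446305]
[120.04017248  69.54165402] [120.00369943  67.20321907]
```

View pics/scene4.png

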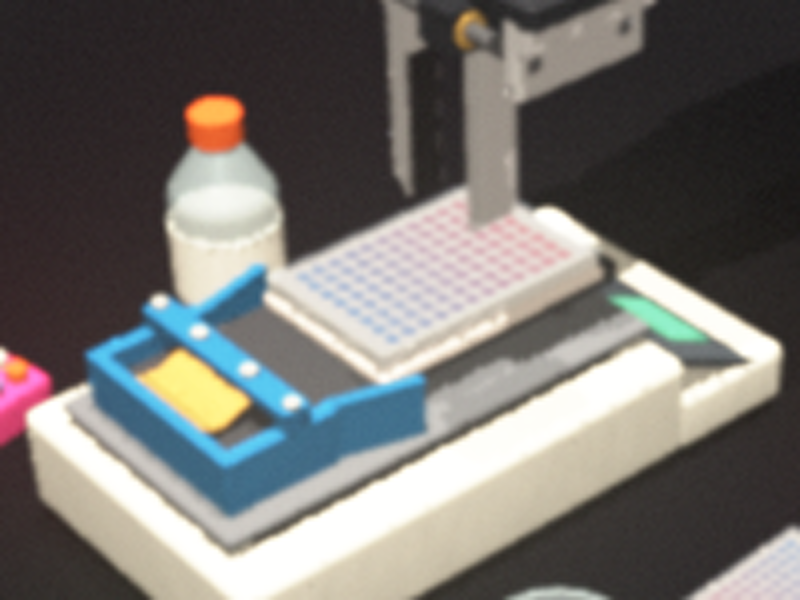

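The tip shows about 12 px (≈26 mm) higher than the model predicts, at crop (488,228). There's no contact force yet, so the tips are still above the lid. I'll keep feeling downward in small steps.

{"fn": "send_rows", "kwargs": {"series": [[[0.4,0,0,2,0],[0.4,0,0,4,0],[0.4,0,0,6,0],[0.4,0,0,6,0]]]}}

```text
clock: 4.7
eef_pos: [487.6, -82.8, 103.8]
eef_rot: [3.142, -0.0, 3.042]
wrist_force: [0.1, -0.0, 0.5]
finger_gap: 37.7
```

{"fn": "send_rows", "kwargs": {"series": [[[0.4,0,0,2,0],[0.4,0,0,4,0],[0.4,0,0,4,0]]]}}

```text
clock: 5.0
eef_pos: [487.6, -82.9, 99.8]
eef_rot: [3.142, -0.0, 3.042]
wrist_force: [-0.0, -1.9, 0.0]
finger_gap: 37.7
```

```bash
python3 - <<'E'
from h import *
p=manip.camera("top"); q=manip.camera("scene")
a=p["img"][200:350,320:440]; b=q["img"][130:230,240:360]
f=lambda i,h:cv2.resize(i,None,fx=h/i.shape[0],fy=h/i.shape[0],interpolation=cv2.INTER_CUBIC)
im=np.hstack([f(a,400)[:, :320],f(b,400)]); print(im.shape)
cv2.imwrite("pics/c5.png",im[:,:,::-1]); print(manip.read_state()["wrist_force"])
E
```

```text
(400, 800, 3)
[-0.33900419  0.52762041 -1.42307526]
```

View pics/c5.png

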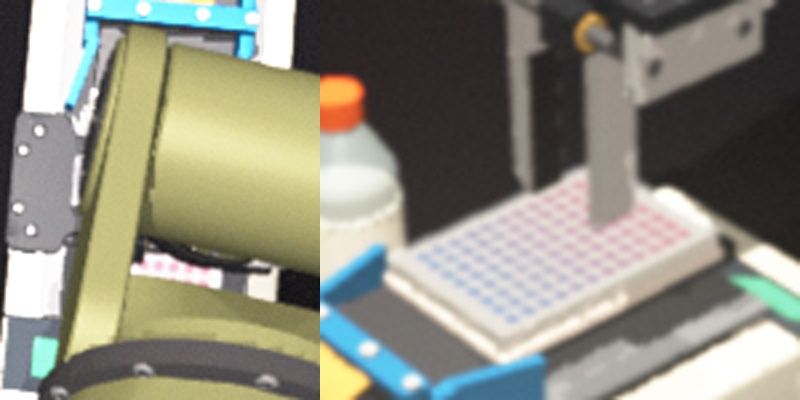

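The tip is still about 6 px (≈14 mm) above the lid. Continuing down.

{"fn": "send_rows", "kwargs": {"series": [[[0.4,0,0,2,0],[0.4,0,0,4,0],[0.4,0,0,6,0],[0.4,0,0,8,0],[0.4,0,0,8,0]]]}}

```text
clock: 5.6
eef_pos: [487.6, -82.9, 91.8]
eef_rot: [3.142, -0.001, 3.042]
wrist_force: [-0.1, -0.2, -0.6]
finger_gap: 37.8
```

{"fn": "send_rows", "kwargs": {"series": [[[0.4,0,0,2,0],[0.4,0,0,4,0],[0.4,0,0,4,0]]]}}

```text
clock: 5.9
eef_pos: [487.7, -82.9, 87.9]
eef_rot: [3.142, -0.0, 3.042]
wrist_force: [0.1, 0.0, -0.6]
finger_gap: 37.5
```

{"fn": "send_rows", "kwargs": {"series": [[[0.4,0,0,2,0],[0.4,0,0,4,0],[0.4,0,0,4,0]]]}}

```text
clock: 6.2
eef_pos: [488.2, -83.0, 84.7]
eef_rot: [-3.141, 0.001, 3.042]
wrist_force: [-0.5, 1.0, 8.5]
finger_gap: 37.3
```

```bash
python3 - <<'E'
from h import *
q=manip.camera("scene"); save(q,"c6.png",(230,130,130,97),6)
s=manip.read_state();print(s["wrist_force"],s["effort"],s["eef_pos"])
E
```

```text
[-1.60492059  0.31610605  8.09132681] [-3.64352600e-02 -4.40979409e+01 -2.83362579e+01 -2.36453995e-02
 -2.89907260e-01  3.28017246e-03] [488.24820585 -83.00473811  84.75055331]
```

View pics/c6.png

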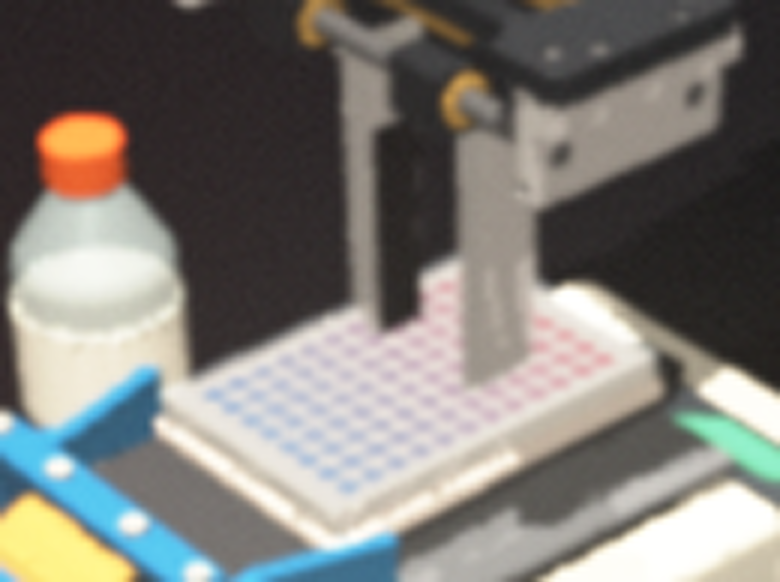

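Contact came at TCP z ≈ 88, and now the force is 8 N with the bed slightly down. The tips sit on the lid about 15–20 mm behind its centre, far finger at crop (395,325), near finger at (495,375). Pressing to about 9 mm.

{"fn": "send_rows", "kwargs": {"series": [[[0.4,0,0,2,0],[0.4,0,0,4,0],[0.4,0,0,6,0],[0.4,0,0,7,0],[0.4,0,0,7,0]]]}}

```text
clock: 6.75
eef_pos: [488.7, -83.1, 78.4]
eef_rot: [-3.141, 0.003, 3.042]
wrist_force: [-1.2, 0.7, 14.3]
finger_gap: 37.7
```

{"fn": "send_rows", "kwargs": {"series": [[[0.4,-4,0,0,0],[0.4,-10,-0.5,0,0],[0.4,-16,-1,0,0],[0.4,-22,-1.5,0,0],[0.4,-28,-1.5,0,0],[0.4,-34,-1.5,0,0],[0.4,-40,-1.5,0,0],[0.4,-46,-1.5,0,0],[0.4,-50,-1.5,0,0],[0.4,-50,-1.5,0,0]]]}}

```text
clock: 7.75
eef_pos: [539.1, -89.8, 78.8]
eef_rot: [-3.141, 0.004, 3.042]
wrist_force: [2.7, -0.3, 14.1]
finger_gap: 37.7
```

```bash
python3 - <<'E'
from h import *
q=manip.camera("scene"); save(q,"c7.png",(220,140,130,97),6)
E
```

```text
(no output)
```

View pics/c7.png

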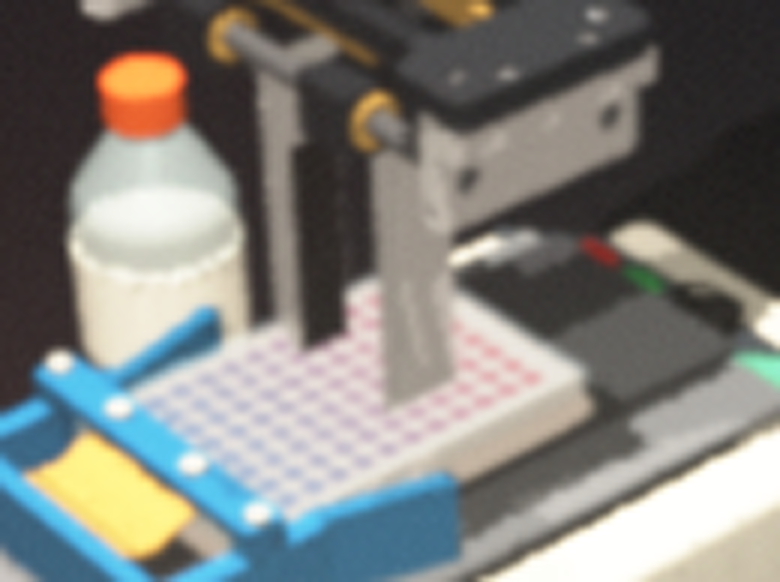

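The plate has followed the fingers without slip and its front is under the bar. Continuing to the stop, slowly at the end.

{"fn": "send_rows", "kwargs": {"series": [[[0.4,-5,0,0,0],[0.4,-10,0,0,0],[0.4,-15,0,0,0],[0.4,-20,0,0,0],[0.4,-24,0,0,0],[0.4,-27,0,0,0],[0.4,-29,0,0,0],[0.4,-29,0,0,0]]]}}

```text
clock: 8.6
eef_pos: [566.9, -92.6, 78.2]
eef_rot: [-3.141, 0.002, 3.041]
wrist_force: [-1.6, -0.9, 9.0]
finger_gap: 37.8
```

{"fn": "send_rows", "kwargs": {"series": [[[0.4,-1,0,0,0],[0.4,-2,0,0,0],[0.4,-3,0,0,0],[0.4,-3,0,0,0]]]}}

```text
clock: 9.0
eef_pos: [568.2, -92.5, 77.6]
eef_rot: [-3.141, -0.003, 3.042]
wrist_force: [-13.0, 0.5, 13.2]
finger_gap: 37.6
```

```bash
python3 - <<'E'
from h import *
q=manip.camera("scene"); save(q,"c8.png",(195,150,130,97),6)
E
```

```text
(no output)
```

View pics/c8.png

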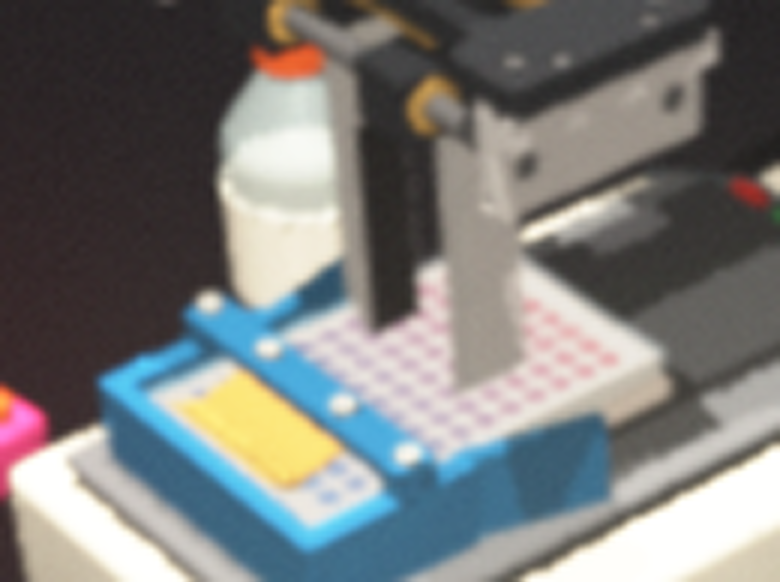

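The leaf rides on the lid and the plate's front is at the stop (crop ≈(250,470)). The force jumped to 13 N. I'll push a little more to confirm it's the stop and not a jam.

{"fn": "send_rows", "kwargs": {"series": [[[0.4,-1,0,0,0],[0.4,-2,0,0,0],[0.4,-2,0,0,0]]]}}

```text
clock: 9.35
eef_pos: [570.1, -92.8, 77.6]
eef_rot: [-3.141, -0.003, 3.042]
wrist_force: [-12.2, 1.5, 13.1]
finger_gap: 37.3
```

The force saturates at about 12 N while the fingers slip, so this is a firm stop. Lifting straight off.

{"fn": "send_rows", "kwargs": {"series": [[[0.4,0,0,-3,0],[0.4,0,0,-7,0],[0.4,0,0,-12,0],[0.4,0,0,-22,0],[0.4,0,0,-40,0],[0.4,0,0,-70,0],[0.4,0,0,-110,0],[0.4,0,0,-110,0]]]}}

```text
clock: 10.15
eef_pos: [573.2, -93.1, 193.1]
eef_rot: [-3.141, 0.009, 3.042]
wrist_force: [0.3, 0.4, -0.4]
finger_gap: 37.3
```

{"fn": "send_rows", "kwargs": {"series": [[[0.4,150,150,0,0],[0.4,150,150,0,0],[0.4,150,150,0,0],[0.4,150,150,0,0],[0.4,150,150,0,0],[0.4,150,150,0,0],[0.4,150,150,0,0],[0.4,150,150,0,0]]]}}

```text
clock: 10.95
eef_pos: [437.7, 70.5, 187.0]
eef_rot: [-3.141, -0.0, 3.04]
wrist_force: [0.2, 0.5, 0.5]
finger_gap: 37.5
```

```bash
python3 - <<'E'
from h import *
s=manip.read_state();print(s["clock"],s["eef_pos"],s["wrist_force"])
p=manip.camera("top"); q=manip.camera("scene")
f=lambda i,h:cv2.resize(i,None,fx=h/i.shape[0],fy=h/i.shape[0],interpolation=cv2.INTER_CUBIC)
im=np.hstack([f(p["img"][170:290,335:435],480),f(q["img"][165:285,195:295],480)]);cv2.imwrite("pics/c9.png",im[:,:,::-1])
# predicted seated plate corners (lid z 103) and stop edge
o=np.array([580.1,-92.9]);ex=np.array([.995,-.0993]);ey=np.array([.0993,.995])
for n,x,y,z in(("BL",-62.5,41,103),("BR",-62.5,-41,103),("stop",64.4,0,100)):
    w=o+x*ex+y*ey;P=(*w,z);print(n,(proj(p,P)-[335,170])*4,(proj(q,P)-[195,165])*4+[400,0])
for t in("bottle","beaker","tube_rack"):print(t,manip.find_in(t,p)[0]["rect"],manip.find_in(t,q)[0]["rect"])
E
```

```text
10.95 [437.6716368   70.53718873 186.96527157] [0.24994004 0.47543254 0.4776065 ]
BL [ 77.61765352 365.78315784] [838.97003887 162.755729  ]
BR [281.58872801 383.43035993] [722.32538595  85.63775694]
stop [198.73715378  72.08336328] [543.11092646 243.11041398]
bottle [450.4, 266.2, 39.4, 33.9] [229.0, 148.9, 30.8, 52.1]
beaker [253.3, 190.7, 32.4, 37.5] [309.5, 270.8, 39.3, 55.1]
tube_rack [449.2, 185.3, 58.5, 37.3] [150.5, 208.2, 51.6, 27.6]
```

View pics/c9.png

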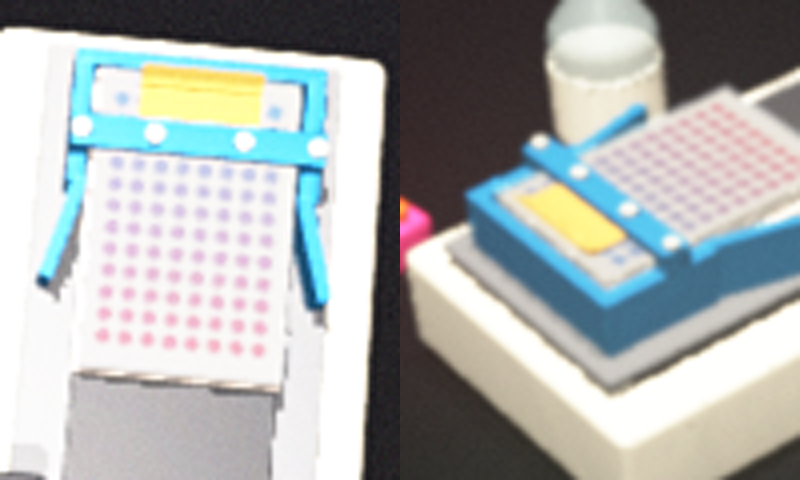

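The plate is seated: its front edge meets the stop with no gap, the leaf is lifted and lying on the lid, and the rear corners at top crop (77,371) and (278,384) match the predicted (78,366) and (282,383). The bystanders are unmoved and the arm is clear, so I'm handing in.

```bash
python3 -c "
from cell import manip
print(manip.sign_off())"
```

```text
the job is handed in; nothing more can be done
None
```

The white plate is loaded in the shaker, and I handed the job in at about 11 s on the clock. I pressed it about 9 mm down (roughly 14 N) with the fingertips on the lid. Then I slid it about 80 mm under the bar and the brass spring to the back stop, lifted straight off and moved clear.

**Last checks:**
- **Stop:** the push force rose to about 12–13 N and stayed there while the fingers slipped on the lid, so the plate was hard against something solid.
- **Seating:** the last pictures show no gap at the stop and the spring riding on the lid. The rear lid corners were within about 2 mm of where a seated plate should show them.
- **Surroundings:** the bottle, beaker and rack were found where they started, to within a few pixels, and the wrist force was about zero with the arm clear.

**What disagreed:** contact with the lid came with the TCP (tool point) reading about 28 mm lower than the fingertip figure in the text predicts. The pictures agreed that the tips stood higher than stated, so I went by contact force. I never learned the cause.

**Not measured:** I didn't measure the final lift of the spring or the plate's height directly. Those I judged from the pictures only.

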